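# Assemble a surge arrester

## Robot

A 6-joint arm with a two-finger parallel gripper is mounted at the origin on the work surface. World frame = base frame: x ahead of the robot, y to its left, z up, the work surface at z = 0. Lengths are in m, angles in degrees, forces in N, time in s.
With the tool pointing down it reaches from about 0.375 to 0.9 m from the base axis. Payload 3.1 kg.
Tool frame: the origin (TCP) lies midway between the tips of the shut fingers; the grasp point (between the pads) lies 19 mm behind it; z points along the fingers, y is the line along which they close (so a half turn about z gives the same grasp; the last joint's range is limited). The gripper opens to 87 mm and grips with 3 to 60 N. Pads are 19 mm wide; open, the fingers measure 117 mm over their backs; the gripper's body (75 mm by 190 mm) begins 51 mm behind the grasp point.
Start: joints at [-80.816, 30.224, 82.088, -0, 67.689, -10.227], TCP at [0.208, -0.589, 0.223] pointing down, gripper open.
Joint ranges: [-176.69, 176.69], [-43.24, 126.21], [12.49, 139.97], [-82, 262], [0, 151.66], [-163.58, 163.58]. Speed limits (degrees/s): [159.86, 159.86, 180, 180, 180, 180].

## Interface

Orientations are given as a 3x3 rotation matrix whose columns are the frame's x, y, z axes.
In Python, from rig import read_state, optics, bot gives the robot as it stands. The module is installed in compiled form; this text tells all that it offers.
- The arm moves only by the tool send_rows, never from a script. Its argument "commands" is a list of rows, each a list of 7 numbers: the turn, a rotation vector about the tool's x, y, z in units of 5 degrees (1.0 is 5 degrees), then the shift along the tool's x, y, z in units of 30 mm (1.0 is 30 mm), then the opening, from 0 (shut) to 1 (fully open). In form: [[rx, ry, rz, tx, ty, tz, gripper], ...]. A call has 1 to 20 rows; each row is the pose to reach, as a shift and turn from the pose commanded when the call began, along the tool's axes at that moment; what a row does not reach only later rows make up. A row lasts 1/12 s, in which the tool goes at most 41.7 mm and 7.16 degrees, less where a joint would pass 70% of its speed; a pose out of reach is approached as far as the arm can. A call with a gripper value outside its range is refused whole. The fingers move at their own pace and stop on an object; the grip force is fixed at half the most. Time passes only in rows, so rows that repeat a pose let the fingers close. It gives the time, the measured TCP pose, the force, the opening and the grip force at its end, in the units of the state.
- read_state(): the state, without advancing time (a new reading comes with each control period).
- optics.capture(name): name is "scene" or "side" or "wrist"; returns a dict with "image" (384x512x3 uint8, blue, green, red), "intrinsics" (3x3 intrinsics, pixels), "extrinsics" (4x4, takes a point from world to camera coordinates); the wrist camera has in their place "T_tool_cam" (4x4, takes a point from camera to tool coordinates, whose origin is the TCP and whose axes are the flange's). Camera axes: x right, y down, z forward; pixel columns grow to the right and rows downward; lengths in m; the calibration is good to about 2 mm. A picture is of the moment at which its call begins: read the wrist's pose just before it. There is no depth.
- bot.hand_in(): hands the job in; it is judged then, once.
The state is a dict: "time_s": time; "joint_positions": joint angles; "qvel": joint speeds; "tau": joint torques, N m; "position": TCP position; "tcp_rot": TCP orientation; "force": force on the tool from outside, world axes, zero at the start; "moment": the same for the moment, N m; "opening": opening from 0.0 (shut) to 1.0 (fully open); "grasp_force": force on a finger pad.
Only numpy, scipy, OpenCV 4.12 (cv2) and the standard library are available. Lean on these libraries where they do the work, as an engineer would, in place of code of your own. Each camera call takes 0.05 s, during which the arm holds its last target. There are 200 camera calls.

## Task

Put the surge arrester together. First stand the ribbed housing upright in the round nest of the assembly plate; then feed its column in through the mouth, one piece at a time: the tall dark grey block at the bottom, the metal spacer ring on it, the short dark grey block on top. Finally close the mouth with the steel end cap, stud upward and lying flat on the rim, and let go.

Things in the scene. Friction and masses are not known exactly. Their poses are not given: they have to be found in the camera images.
- nest: Assembly plate, fixed: steel, 115 x 115 mm, 8 mm thick, with a round dark lip on it (inner diameter 92 mm, outer 104 mm, lip top 20 mm above the table). The housing's foot stands on the plate inside the lip. Origin: centre of the plate's underside, on the table; z up.
- housing: Brick-brown ribbed hollow insulator, loose, upright, 146 mm tall, 0.45 kg. Foot 76 mm across, ribs 72 mm, up to 110 mm high; grip the plain collar, 60 mm across, from 112 mm to the rim at 146 mm. Open mouth 52 mm across, a funnel 16 mm deep to a straight smooth 41 mm bore; closed inner floor 6 mm above the underside. Origin: centre of the underside; z: its axis, up through the mouth.
- tall_block: Tall varistor block: loose dark grey solid cylinder with bright metal end faces, 32 mm in diameter, 60 mm tall, standing upright, about 0.24 kg. Origin: centre of its underside; z up. In place its underside is 6 mm above the housing's underside.
- short_block: Short varistor block: same look and diameter (32 mm) but 32 mm tall, standing upright, about 0.13 kg. Origin: centre of its underside; z up. In place its underside is 96 mm above the housing's underside.
- spacer: Spacer ring: loose aluminium sleeve standing upright, outer diameter 32 mm, 16 mm hole through it, 30 mm tall, about 0.06 kg. Origin: centre of its underside; z up. In place its underside is 66 mm above the housing's underside.
- cap: End cap: loose turned steel, 0.14 kg, standing on its plug. From below: plug 39 mm across, 7 mm high; flange 64 mm across, from 7 to 13 mm; stud to grip, 20 mm across, from 13 to 43 mm. Origin: centre of the plug's underside; z up along the stud. In place the flange lies on the housing's rim, plug in the mouth: origin 139 mm above the housing's underside.
There are look-alikes about, which are no part of the job. Leave any green or turquoise look-alike of the cap alone.

How it is judged:
By the outcome, as a careful person would: the job done as asked, in the order asked, and still so for the second after the job is handed in, with the robot touching nothing.
It also fails if it takes over 136 s, if anything falls off the work surface, if the arm or the gripper's body presses on something with over 40 N, if the wrist force passes 120 N, or if a joint passes its speed limit or range.

## Working session

There is one attempt and no reset: what is moved stays moved. The work goes in short steps, Python scripts to look and compute and a tool call to move; the robot and the scene stay as the last step left them, time stands still between calls to the robot, and variables do not carry over. Pictures are saved under pics/ and viewed, at most 14 in all, crops included, and the job is handed in when it is done.

Besides the shell and the picture viewer there is one more tool, called as a command line: name --pt "numbers of a row" for each row, then --argument value for the rest. send_rows: Moves the arm, as the interface text tells. Its arguments: {"type":"object","properties":{"commands":{"type":"array","items":{"type":"array","items":{"type":"number"}}}},"required":["commands"]}

```bash
mkdir -p pics
python3 - <<'E'
from rig import read_state, optics
import cv2,numpy as np
s=read_state();print(s)
for n in ["scene","side"]:
    d=optics.capture(n);cv2.imwrite(f"pics/{n}0.png",d["image"]);np.savez(f"{n}.npz",K=d["intrinsics"],E=d["extrinsics"]);print(n,d["intrinsics"],d["extrinsics"])
d=optics.capture("wrist");cv2.imwrite("pics/wrist0.png",d["image"]);print(d["intrinsics"],d["T_tool_cam"])
E
```

```text
{'time_s': 0.0, 'joint_positions': array([-8.08153419e+01,  3.02798966e+01,  8.21539559e+01,  7.75461069e-05,
        6.76891671e+01, -1.02274412e+01]), 'qvel': array([-0.09026921, -0.01211496, -0.0496512 ,  0.0706161 ,  0.08576881,
        0.0715124 ]), 'tau': array([ 4.94746528e-04, -4.40039492e+01, -1.76596284e+01,  6.34386158e-02,
        5.83374419e-02, -1.70218541e-04]), 'position': array([ 0.20763663, -0.58874823,  0.22157514]), 'tcp_rot': array([[ 9.43152730e-01,  3.32359460e-01, -3.41476593e-04],
       [ 3.32359415e-01, -9.43150426e-01,  2.11976761e-03],
       [ 3.82461025e-04, -2.11275757e-03, -9.99997695e-01]]), 'force': array([0.65395205, 0.10879193, 0.17699256]), 'moment': array([ 0.01545178,  0.02978626, -0.02476726]), 'grasp_force': 0.0, 'opening': 0.999920253587528}
scene [[367.69721929   0.         256.7501208 ]
 [  0.         367.69721929 190.07995029]
 [  0.           0.           1.        ]] [[-0.45562017  0.89005644  0.01448416  0.25036869]
 [ 0.63419429  0.33597633 -0.69636018 -0.29439635]
 [-0.6246662  -0.30808998 -0.71754631  1.08562798]
 [ 0.          0.          0.          1.        ]]
side [[415.4546136    0.         259.04796261]
 [  0.         415.4546136  191.49945576]
 [  0.           0.           1.        ]] [[-0.84817894 -0.52963414  0.00895353  0.43882744]
 [-0.33442222  0.52229687 -0.78445379  0.20200994]
 [ 0.41079711 -0.66835144 -0.62012263  0.62460204]
 [ 0.          0.          0.          1.        ]]
[[302.41422437   0.         257.96764702]
 [  0.         302.41422437 190.46980071]
 [  0.           0.           1.        ]] [[-1.26422490e-03 -9.63328902e-01 -2.68320384e-01  7.33254301e-02]
 [ 9.99999129e-01 -1.31938978e-03  2.52776362e-05  2.95997334e-04]
 [-3.78369850e-04 -2.68320119e-01  9.63329731e-01 -1.62284159e-01]
 [ 0.00000000e+00  0.00000000e+00  0.00000000e+00  1.00000000e+00]]
```

View pics/scene0.png

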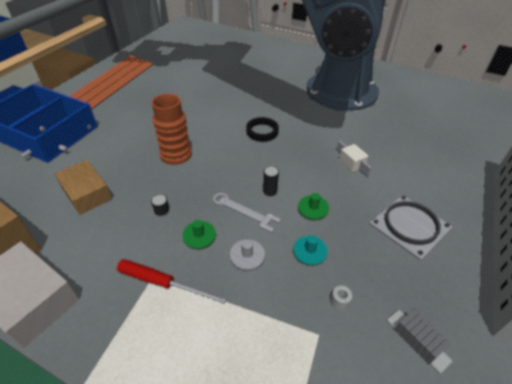

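View pics/side0.png

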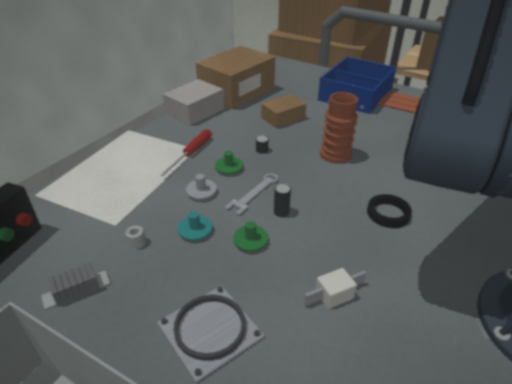

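The scene view shows the housing at (171,130), tall block (271,181), short block (160,204), spacer (342,295), and nest (411,225). There are four cap-like things: green (200,235), green (314,207), turquoise (311,250) and grey steel (247,253). The grey one fits the description, since the task rules out green and turquoise. I'll confirm it in enlarged crops.

```bash
cat > h.py <<'E'
import numpy as np,cv2
from scipy.optimize import least_squares
C={n:np.load(f"{n}.npz") for n in("scene","side")}
def proj(n,P):
    E,K=C[n]["E"],C[n]["K"];p=K@(E[:3,:3]@np.asarray(P,float)+E[:3,3]);return p[:2]/p[2]
def tri(obs):  # [(cam,(u,v),z offset)] -> xy at table, least squares with given z
    f=lambda q:np.concatenate([proj(n,[q[0],q[1],z])-uv for n,uv,z in obs])
    r=least_squares(f,[0.5,0]);return r.x,r.fun
E
python3 - <<'E'
import cv2
a=cv2.imread("pics/scene0.png")[85:315,140:460];cv2.imwrite("pics/sc1.png",cv2.resize(a,None,fx=2.5,fy=2.5,interpolation=cv2.INTER_CUBIC))
a=cv2.imread("pics/side0.png")[85:385,110:380];cv2.imwrite("pics/si1.png",cv2.resize(a,None,fx=2,fy=2,interpolation=cv2.INTER_CUBIC))
E
```

```text
(no output)
```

View pics/sc1.png

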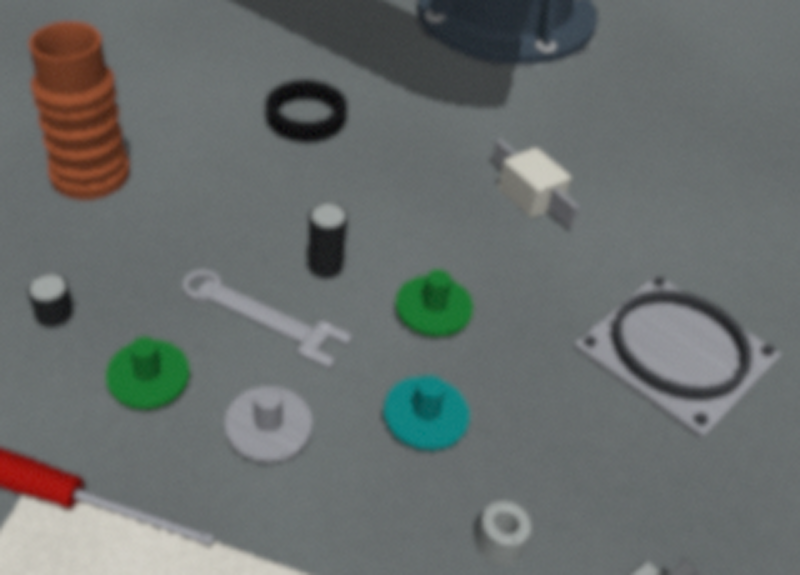

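View pics/si1.png

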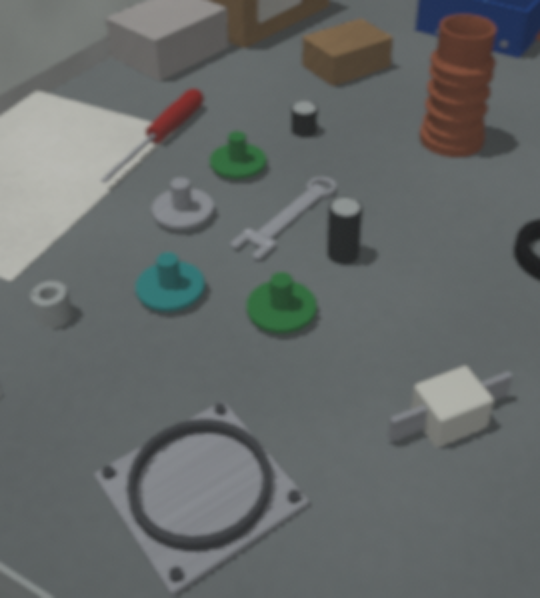

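The crops confirm it. The grey cap at scene crop (268,423) is the only bare-steel one, and there is one each of the tall block, short block and spacer.

Run:
```python
from h import *
O={"housing":(.146,(68,46),(467,33)),"tall":(.06,(328,216),(345,208)),"short":(.032,(48,288),(304,108)),"spacer":(.03,(506,521),(50,293)),
"capstud":(.043,(268,400),(180,184)),"capfl":(.013,(268,424),(183,208)),"nest":(.02,(681,344),(200,484))}
for k,(z,a,b) in O.items():
    a=np.array(a)/2.5+[140,85];b=np.array(b)/2+[110,85]
    x,f=tri([("scene",a,z),("side",b,z)]);print(k,x.round(4),f.round(1),"r",np.hypot(*x).round(3))
```

```text
housing [ 0.4655 -0.2522] [ 1.4 -2.2 -1.3 -2.9] r 0.529
tall [ 0.471  -0.0069] [ 0.5 -0.8 -0.4 -0.8] r 0.471
short [ 0.6235 -0.1793] [ 0.2 -0.8 -0.7 -0.6] r 0.649
spacer [0.649  0.2066] [ 0.2 -0.9 -0.8 -0.8] r 0.681
capstud [0.6437 0.0294] [ 0.4 -1.4 -1.3 -1.1] r 0.644
capfl [0.6431 0.0293] [ 0.5 -1.4 -1.3 -1.3] r 0.644
nest [0.426  0.2832] [ 2.4 -3.3 -1.2 -2.3] r 0.512
```

send_rows --pt "0 0 3.88 11.84 -7.73 -2.6 1" --pt "0 0 3.88 11.84 -7.73 -2.6 1" --pt "0 0 3.88 11.84 -7.73 -2.6 1" --pt "0 0 3.88 11.84 -7.73 -2.6 1" --pt "0 0 3.88 11.84 -7.73 -2.6 1" --pt "0 0 3.88 11.84 -7.73 -2.6 1" --pt "0 0 3.88 11.84 -7.73 -2.6 1" --pt "0 0 3.88 11.84 -7.73 -2.6 1" --pt "0 0 3.88 11.84 -7.73 -2.6 1" --pt "0 0 3.88 11.84 -7.73 -2.6 1" --pt "0 0 3.88 11.84 -7.73 -2.6 1" --pt "0 0 3.88 11.84 -7.73 -2.6 1" --pt "0 0 3.88 11.84 -7.73 -2.6 1" --pt "0 0 3.88 11.84 -7.73 -2.6 1" --pt "0 0 3.88 11.84 -7.73 -2.6 1"

```text
time_s: 1.4
position: [0.4648, -0.2537, 0.3]
tcp_rot: [[1.0, -0.002, -0.001], [-0.002, -1.0, 0.0], [-0.001, -0.0, -1.0]]
force: [-0.4, 0.4, 0.5]
opening: 0.999
grasp_force: 0.0
```

```bash
cat >> h.py <<'E'
def snap(name):
    from rig import read_state,optics
    s=read_state();d=optics.capture("wrist");cv2.imwrite(f"pics/{name}.png",d["image"])
    T=np.eye(4);T[:3,:3]=s["tcp_rot"];T[:3,3]=s["position"];np.savez(f"{name}.npz",T=T@d["T_tool_cam"],K=d["intrinsics"])
    print(s["time_s"],s["position"].round(4),s["tcp_rot"].round(4).tolist(),s["force"].round(1),s["opening"]);return d["image"]
def back(name,uv,z):
    q=np.load(f"{name}.npz");r=q["T"][:3,:3]@np.linalg.solve(q["K"],[*uv,1]);o=q["T"][:3,3];return (o+r*(z-o[2])/r[2]).round(4)
def wproj(name,P):
    q=np.load(f"{name}.npz");p=q["K"]@(np.linalg.inv(q["T"])@[*P,1])[:3];return p[:2]/p[2]
E
python3 -c "
from h import *
snap('w1');print(wproj('w1',[.4655,-.2522,.146]))"
```

```text
1.4 [ 0.4648 -0.2537  0.3   ] [[1.0, -0.0016, -0.0011], [-0.0016, -1.0, 0.0003], [-0.0011, -0.0003, -1.0]] [-0.4  0.4  0.5] 0.9989564292126304
[256.3709044  176.52482667]
```

View pics/w1.png

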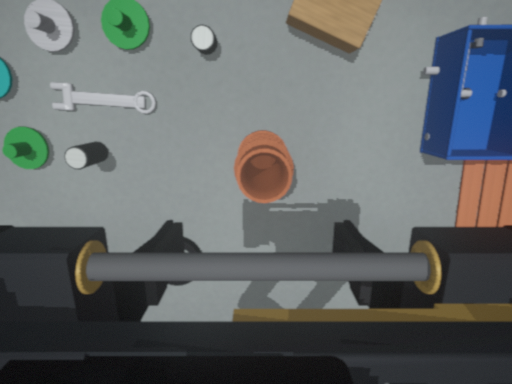

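The wrist view shows the housing rim as an ellipse centred near (264,175). It also shows the short block top at (204,33), tall block top at (76,158) and cap stud top near (36,19).

```bash
python3 -c "
from h import *
a=cv2.imread('pics/w1.png')
m=(cv2.cvtColor(a,cv2.COLOR_BGR2HSV)[...,0]<12)&(cv2.cvtColor(a,cv2.COLOR_BGR2HSV)[...,1]>120)
m[:,:225]=0;m[:,305:]=0;m[210:]=0
ys,xs=np.nonzero(m)
for v in range(150,204,6): 
  r=xs[ys==v];print(v,r.min() if len(r) else 0,r.max() if len(r) else 0)
print(ys.max())
for n,uv,z in [('housing',(264,175),.146),('tall',(76,158),.06),('short',(204,36),.032)]:print(n,back('w1',uv,z))
print(wproj('w1',[.4655,-.2622,.146]))
"
```

```text
150 240 285
156 238 288
162 236 291
168 235 292
174 236 291
180 238 290
186 240 288
192 244 284
198 251 277
201
housing [ 0.4672 -0.2604  0.146 ]
tall [ 0.4718 -0.0099  0.06  ]
short [ 0.6256 -0.1846  0.032 ]
[265.69949537 176.49983874]
```

```bash
python3 -c "
from h import *
for n,(u0,u1,v0,v1) in dict(scene=(145,200,85,170),side=(310,365,85,170)).items():
  print(n,proj(n,[.467,-.2604,.146]),proj(n,[.4655,-.2522,.146]))
  h=cv2.cvtColor(cv2.imread(f'pics/{n}0.png'),cv2.COLOR_BGR2HSV)
  m=((h[...,0]<12)|(h[...,0]>175))&(h[...,1]>110)
  for v in range(v0,v1,4):
    r=np.nonzero(m[v,u0:u1])[0]
    if len(r):print(v,r.min()+u0,r.max()+u0,end='; ')
"
```

```text
scene [164.96034535 100.52563376] [168.59292097 101.2040647 ]
97 155 178; 101 152 179; 105 153 179; 109 154 180; 113 155 183; 117 153 184; 121 153 185; 125 154 185; 129 156 186; 133 156 186; 137 158 187; 141 158 188; 145 159 189; 149 160 190; 153 160 190; 157 161 189; 161 164 184; side [343.04500025  97.00011263] [342.19066441  98.57934811]
97 331 355; 101 331 355; 105 331 354; 109 330 353; 113 327 353; 117 327 355; 121 326 354; 125 326 352; 129 325 352; 133 326 352; 137 324 350; 141 325 350; 145 323 349; 149 321 350; 153 321 350; 157 324 349; 161 333 343;
```

send_rows --pt "0 0 0 0.07 0.21 0.5 1" --pt "0 0 0 0.07 0.21 3 1" --pt "0 0 0 0.07 0.21 5 1" --pt "0 0 0 0.07 0.21 6 1" --pt "0 0 0 0.07 0.21 6 1" --pt "0 0 0 0.07 0.21 6 1" --pt "0 0 0 0.07 0.21 6 1" --pt "0 0 0 0.07 0.21 6 1" --pt "0 0 0 0.07 0.21 6 1" --pt "0 0 0 0.07 0.21 6 0" --pt "0 0 0 0.07 0.21 6 0" --pt "0 0 0 0.07 0.21 6 0" --pt "0 0 0 0.07 0.21 6 0" --pt "0 0 0 0.07 0.21 6 0" --pt "0 0 0 0.07 0.21 6 0" --pt "0 0 0 0.07 0.21 6 0"

```text
time_s: 2.78
position: [0.4682, -0.2595, 0.1211]
tcp_rot: [[1.0, 0.0, 0.001], [0.0, -1.0, -0.001], [0.001, 0.001, -1.0]]
force: [-0.1, -0.8, 5.4]
opening: 0.696
grasp_force: 30.0
```

send_rows --pt "0 0 0 0 0 -0.6 0" --pt "0 0 0 0 0 -1.5 0" --pt "0 0 0 0 0 -2.5 0" --pt "0 0 0 0 0 -3.5 0" --pt "0 0 0 0 -0.5 -4.2 0" --pt "0 0 0 -0.1 -1.3 -4.6 0" --pt "0 0 0 -0.2 -2.3 -4.6 0" --pt "0 0 0 -0.3 -3.4 -4.6 0" --pt "0 0 0 -0.4 -4.5 -4.6 0" --pt "0 0 0 -0.6 -5.6 -4.6 0" --pt "0 0 0 -0.7 -6.7 -4.6 0" --pt "0 0 0 -0.8 -7.8 -4.6 0" --pt "0 0 0 -0.9 -8.9 -4.6 0" --pt "0 0 0 -1 -10 -4.6 0" --pt "0 0 0 -1.1 -11 -4.6 0" --pt "0 0 0 -1.2 -12 -4.6 0" --pt "0 0 0 -1.27 -12.7 -4.6 0" --pt "0 0 0 -1.27 -13 -4.6 0" --pt "0 0 0 -1.27 -13 -4.6 0" --pt "0 0 0 -1.27 -13 -4.6 0"

```text
time_s: 4.45
position: [0.4292, 0.1308, 0.2579]
tcp_rot: [[1.0, 0.002, -0.001], [0.002, -1.0, -0.001], [-0.001, 0.001, -1.0]]
force: [-0.3, 0.2, -3.5]
opening: 0.689
grasp_force: 30.0
```

```bash
python3 -c "
from h import *
snap('w2');print(wproj('w2',[.426,.283,.02]))"
```

```text
4.45 [0.4292 0.1308 0.2579] [[1.0, 0.0016, -0.0015], [0.0016, -1.0, -0.001], [-0.0015, 0.001, -1.0]] [-0.3  0.2 -3.5] 0.6886997166661029
[144.14415866 165.2008663 ]
```

View pics/w2.png

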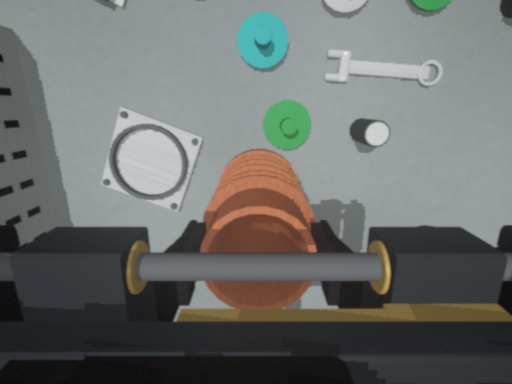

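The nest is visible at lower left, with its lip centre at about (149,161) and its screws averaging about (149,162).

```bash
python3 -c "
from h import *
print(back('w2',(149,161),.02), back('w2',(149,162),.008))
a=cv2.imread('pics/w2.png')[90:225,80:220];cv2.imwrite('pics/n1.png',cv2.resize(a,None,fx=4,fy=4,interpolation=cv2.INTER_CUBIC))
for n in('scene','side'):print(n,proj(n,[.4291,.2775,.02]))"
```

```text
[0.4317 0.2759 0.02  ] [0.4282 0.2804 0.008 ]
scene [411.53773922 219.30290888]
side [209.49660117 320.85954124]
```

View pics/n1.png

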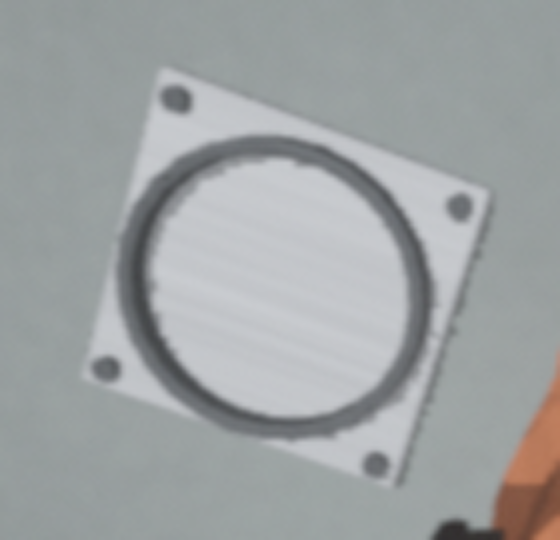

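send_rows --pt "0 0 0 0 -0.7 0 0" --pt "0 0 0 0 -1.7 0 0" --pt "0 0 0 0 -2.8 0 0" --pt "0 0 0 0 -3.8 0 0" --pt "0 0 0 0.03 -4.6 0 0" --pt "0 0 0 0.03 -4.93 0 0" --pt "0 0 0 0.03 -4.93 0.4 0" --pt "0 0 0 0.03 -4.93 1.2 0" --pt "0 0 0 0.03 -4.93 2.1 0" --pt "0 0 0 0.03 -4.93 2.9 0" --pt "0 0 0 0.03 -4.93 3.5 0" --pt "0 0 0 0.03 -4.93 3.9 0" --pt "0 0 0 0.03 -4.93 4.1 0" --pt "0 0 0 0.03 -4.93 4.1 0" --pt "0 0 0 0.03 -4.93 4.1 0"

```text
time_s: 5.75
position: [0.4312, 0.2781, 0.1357]
tcp_rot: [[1.0, -0.001, 0.0], [-0.001, -1.0, -0.0], [0.0, 0.0, -1.0]]
force: [0.1, 0.7, -4.1]
opening: 0.686
grasp_force: 30.0
```

```bash
python3 -c "
from h import *
snap('w3')
from rig import optics
print(wproj('w3',[.430,.279,.008]))
im=[]
for n in ('scene','side'):
  d=optics.capture(n)['image'];u,v=proj(n,[.43,.279,.06]).astype(int);im.append(cv2.resize(d[max(v-75,0):max(v-75,0)+150,u-65:u+65],(390,450),interpolation=cv2.INTER_CUBIC))
cv2.imwrite('pics/p1.png',np.hstack(im))"
```

```text
5.75 [0.4312 0.2781 0.1357] [[1.0, -0.0011, 0.0001], [-0.0011, -1.0, -0.0003], [0.0001, 0.0003, -1.0]] [ 0.1  0.7 -4.1] 0.6861719479932483
[256.74364293 184.55142122]
```

View pics/p1.png

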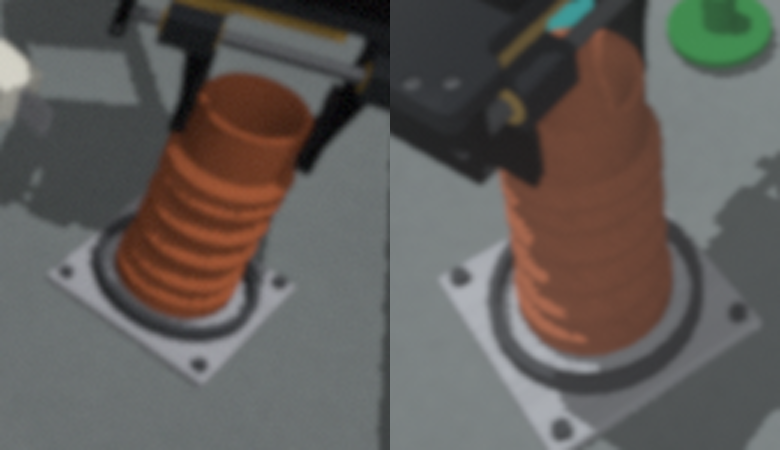

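The housing foot is inside the lip all round in both views, so I'll lower it and release.

send_rows --pt "0 0 0 0 0 0.1 0" --pt "0 0 0 0 0 0.2 0" --pt "0 0 0 0 0 0.24 0" --pt "0 0 0 0 0 0.24 0" --pt "0 0 0 0 0 0.24 0"

```text
time_s: 6.32
position: [0.4309, 0.279, 0.1291]
tcp_rot: [[1.0, 0.001, 0.001], [0.001, -1.0, 0.0], [0.001, -0.0, -1.0]]
force: [-0.6, -2.0, 4.1]
opening: 0.692
grasp_force: 30.0
```

send_rows --pt "0 0 0 0 0 0 1" --pt "0 0 0 0 0 0 1" --pt "0 0 0 0 0 0 1" --pt "0 0 0 0 0 0 1" --pt "0 0 0 0 0 0 1" --pt "0 0 0 0 0 -0.8 1" --pt "0 0 0 0 0 -2 1" --pt "0 0 0 0 0 -3.3 1" --pt "0 0 0 0 0 -4.6 1" --pt "0 0 0 0 0 -5.7 1" --pt "0 0 0 0 0 -5.7 1" --pt "0 0 0 0 0 -5.7 1" --pt "0 0 0 0 0 -5.7 1"

```text
time_s: 7.4
position: [0.4297, 0.2787, 0.2987]
tcp_rot: [[1.0, 0.0, -0.001], [0.0, -1.0, -0.0], [-0.001, 0.0, -1.0]]
force: [-0.2, -0.1, -0.3]
opening: 0.998
grasp_force: 0.0
```

```bash
python3 -c "
from h import *
a=snap('w4')
h=cv2.cvtColor(a,cv2.COLOR_BGR2HSV);m=((h[...,0]<12)|(h[...,0]>175))&(h[...,1]>110)
m[:,:210]=0;m[:,310:]=0;m[225:]=0
ys,xs=np.nonzero(m)
for v in range(150,212,4):
  r=xs[ys==v];print(v,r.min() if len(r) else 0,r.max() if len(r) else 0,end=';')
print(ys.max(),wproj('w4',[.431,.279,.154]))
cv2.imwrite('pics/h4.png',np.hstack([cv2.resize(a[120:220,200:320],None,fx=4,fy=4,interpolation=cv2.INTER_CUBIC)]))"
```

```text
7.4 [0.4297 0.2787 0.2987] [[1.0, 0.0003, -0.0014], [0.0003, -1.0, -0.0005], [-0.0014, 0.0005, -1.0]] [-0.2 -0.1 -0.3] 0.9984418288152318
150 235 280;154 235 282;158 233 283;162 231 286;166 229 287;170 229 288;174 229 286;178 230 286;182 231 285;186 232 284;190 233 283;194 235 281;198 239 278;202 243 273;206 252 264;210 0 0;206 [257.29861991 177.9546532 ]
```

View pics/h4.png

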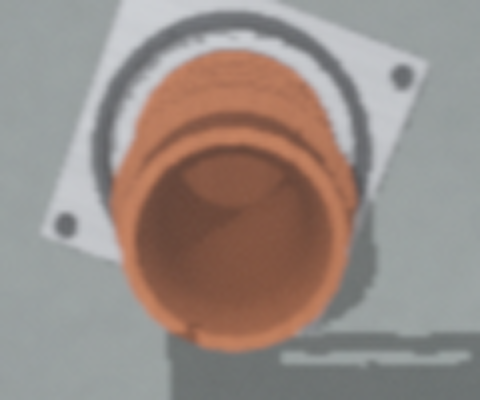

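The housing is standing in the nest with its rim centre at about (259,180), so the mouth is at x≈0.430, y≈0.279. Next I'll check the blocks and neighbours.

```bash
python3 -c "
from h import *
print('tall',back('w2',(376.5,133),.06),'green flange',back('w2',(287,125),.013))
"
```

```text
tall [ 0.4721 -0.0089  0.06  ] green flange [0.4785 0.092  0.013 ]
```

send_rows --pt "0 0 0 1.44 9.59 0 0.8" --pt "0 0 0 1.44 9.59 0 0.8" --pt "0 0 0 1.44 9.59 0 0.8" --pt "0 0 0 1.44 9.59 0 0.8" --pt "0 0 0 1.44 9.59 0 0.8" --pt "0 0 0 1.44 9.59 2 0.8" --pt "0 0 0 1.44 9.59 4 0.8" --pt "0 0 0 1.44 9.59 5.2 0.8" --pt "0 0 0 1.44 9.59 5.8 0.8" --pt "0 0 0 1.44 9.59 6 0.8" --pt "0 0 0 1.44 9.59 6 0.8" --pt "0 0 0 1.44 9.59 6 0.8"

```text
time_s: 8.45
position: [0.4709, -0.0083, 0.1165]
tcp_rot: [[1.0, -0.001, -0.01], [-0.001, -1.0, 0.003], [-0.01, -0.003, -1.0]]
force: [0.5, 0.1, 0.9]
opening: 0.802
grasp_force: 0.0
```

```bash
python3 -c "
from h import *
a=snap('w5');print(wproj('w5',[.4722,-.009,.06]))
g=cv2.cvtColor(a,cv2.COLOR_BGR2GRAY)[70:300,180:340]
cv2.imwrite('pics/w5c.png',cv2.resize(a[90:290,150:370],None,fx=3,fy=3))"
```

```text
8.45 [ 0.4709 -0.0083  0.1165] [[1.0, -0.0011, -0.0095], [-0.0011, -1.0, 0.0027], [-0.0095, -0.0026, -1.0]] [0.5 0.1 0.9] 0.8022222083014405
[258.67209143 203.97871512]
```

View pics/w5c.png

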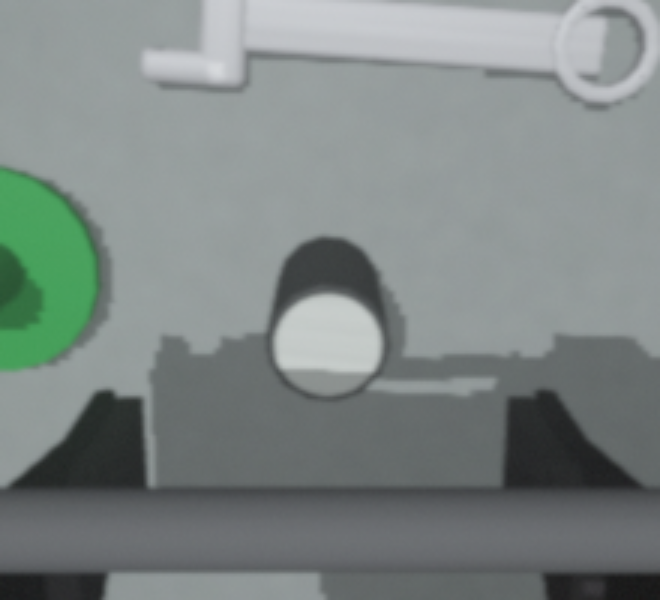

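send_rows --pt "0 0 0 0 0 0.6 0.8" --pt "0 0 0 0 0 1.5 0.8" --pt "0 0 0 0 0 2.4 0.8" --pt "0 0 0 0 0 2.87 0.8" --pt "0 0 0 0 0 2.87 0.8" --pt "0 0 0 0 0 2.87 0.8" --pt "0 0 0 0 0 2.87 0" --pt "0 0 0 0 0 2.87 0" --pt "0 0 0 0 0 2.87 0" --pt "0 0 0 0 0 2.87 0" --pt "0 0 0 0 0 2.87 0" --pt "0 0 0 0 0 2.87 0" --pt "0 0 0 0 0 2.87 0"

```text
time_s: 9.58
position: [0.4738, -0.0088, 0.0334]
tcp_rot: [[1.0, 0.0, 0.0], [0.0, -1.0, -0.0], [0.0, 0.0, -1.0]]
force: [0.4, -0.7, 2.7]
opening: 0.36
grasp_force: 30.1
```

send_rows --pt "0 0 0 0 0 -0.6 0" --pt "0 0 0 0 0 -1.6 0" --pt "0 0 0 0 0 -2.7 0" --pt "0 0 0 0 0 -3.8 0" --pt "0 0 0 0 -0.5 -4.9 0" --pt "0 0 0 -0.1 -1.3 -5.7 0" --pt "0 0 0 -0.3 -2.3 -6.05 0" --pt "0 0 0 -0.5 -3.4 -6.05 0" --pt "0 0 0 -0.7 -4.5 -6.05 0" --pt "0 0 0 -0.9 -5.6 -6.05 0" --pt "0 0 0 -1.1 -6.7 -6.05 0" --pt "0 0 0 -1.2 -7.7 -6.05 0" --pt "0 0 0 -1.3 -8.6 -6.05 0" --pt "0 0 0 -1.4 -9.3 -6.05 0" --pt "0 0 0 -1.4 -9.59 -6.05 0" --pt "0 0 0 -1.4 -9.59 -6.05 0" --pt "0 0 0 -1.4 -9.59 -6.05 0" --pt "0 0 0 -1.4 -9.59 -6.05 0"

```text
time_s: 11.08
position: [0.4314, 0.2777, 0.2143]
tcp_rot: [[1.0, -0.001, -0.001], [-0.001, -1.0, -0.001], [-0.001, 0.001, -1.0]]
force: [0.5, -0.4, -1.8]
opening: 0.363
grasp_force: 30.0
```

send_rows --pt "0 0 0 0.02 -0.04 0.4 0" --pt "0 0 0 0.02 -0.04 0.9 0" --pt "0 0 0 0.02 -0.04 1.3 0" --pt "0 0 0 0.02 -0.04 1.6 0" --pt "0 0 0 0.02 -0.04 1.8 0" --pt "0 0 0 0.02 -0.04 1.83 0" --pt "0 0 0 0.02 -0.04 1.83 0" --pt "0 0 0 0.02 -0.04 1.83 0"

```text
time_s: 11.75
position: [0.4328, 0.2801, 0.1603]
tcp_rot: [[1.0, -0.0, 0.001], [-0.0, -1.0, 0.0], [0.001, -0.0, -1.0]]
force: [-1.0, 0.3, -1.6]
opening: 0.361
grasp_force: 30.0
```

send_rows --pt "0 0 0 0 0 0 0.7" --pt "0 0 0 0 0 0 0.7" --pt "0 0 0 0 0 0 0.7" --pt "0 0 0 0 0 0 0.7" --pt "0 0 0 0 0 0 0.7" --pt "0 0 0 0 0 -0.7 0.7" --pt "0 0 0 0 0 -1.9 0.7" --pt "0 0 0 0 0 -3.1 0.7" --pt "0 0 0 0 0 -4.2 0.7" --pt "0 0 0 0 0 -4.7 0.7" --pt "0 0 0 0 0 -4.7 0.7" --pt "0 0 0 0 0 -4.7 0.7"

```text
time_s: 12.75
position: [0.4324, 0.2802, 0.3015]
tcp_rot: [[1.0, 0.0, 0.002], [0.0, -1.0, 0.001], [0.002, -0.001, -1.0]]
force: [-0.3, -0.8, -0.1]
opening: 0.7
grasp_force: 0.0
```

```bash
python3 -c "
from h import *
a=snap('w6');u,v=wproj('w6',[.43,.279,.154]).astype(int);print(u,v)
cv2.imwrite('pics/w6c.png',cv2.resize(a[v-60:v+40,u-60:u+60],None,fx=4,fy=4,interpolation=cv2.INTER_CUBIC))
for uv in [(204,36)]: print(back('w1',uv,.032))
w=np.load('w4.npz');print('spacer',wproj('w4',[.649,.2066,.03]),'cap',wproj('w4',[.643,.029,.043]))"
```

```text
12.75 [0.4324 0.2802 0.3015] [[1.0, 0.0003, 0.0019], [0.0003, -1.0, 0.0007], [0.0019, -0.0007, -1.0]] [-0.3 -0.8 -0.1] 0.7001626989139712
258 181
[ 0.6256 -0.1846  0.032 ]
spacer [315.47505843 -16.01180474] cap [464.44433709 -14.6307069 ]
```

View pics/w6c.png

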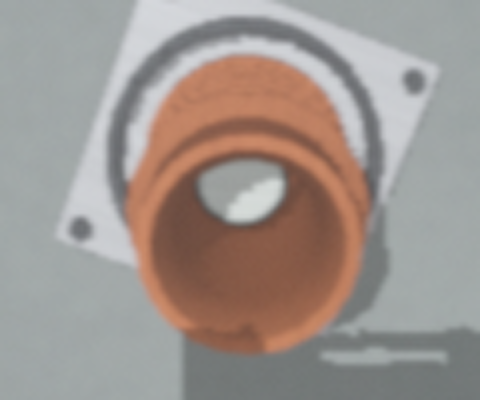

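The block sits flat at the bottom of the bore, with its bright top visible at crop (242,190). Next is the spacer.

send_rows --pt "0 0 0 6.92 2.44 0 0.7" --pt "0 0 0 6.92 2.44 0 0.7" --pt "0 0 0 6.92 2.44 0 0.7" --pt "0 0 0 6.92 2.44 0 0.7" --pt "0 0 0 6.92 2.44 2 0.7" --pt "0 0 0 6.92 2.44 3.8 0.7" --pt "0 0 0 6.92 2.44 3.8 0.7" --pt "0 0 0 6.92 2.44 3.8 0.7" --pt "0 0 0 6.92 2.44 3.8 0.7" --pt "0 0 0 6.92 2.44 3.8 0.7" --pt "0 0 0 6.92 2.44 3.8 0.7"

```text
time_s: 13.72
position: [0.6406, 0.2078, 0.1895]
tcp_rot: [[1.0, 0.001, 0.004], [0.001, -1.0, 0.001], [0.004, -0.001, -1.0]]
force: [0.5, -0.2, 0.3]
opening: 0.697
grasp_force: 0.0
```

```bash
python3 -c "
from h import *
a=snap('w7');u,v=wproj('w7',[.649,.2066,.03]);print(u,v)
u,v=int(u),int(v)
cv2.imwrite('pics/w7c.png',cv2.resize(a[v-75:v+75,u-100:u+100],None,fx=4,fy=4,interpolation=cv2.INTER_CUBIC))"
```

```text
13.7167 [0.6406 0.2078 0.1895] [[1.0, 0.001, 0.0039], [0.001, -1.0, 0.0008], [0.0039, -0.0008, -1.0]] [ 0.5 -0.2  0.3] 0.6972184962470266
258.9165893381194 169.18481731332994
```

View pics/w7c.png

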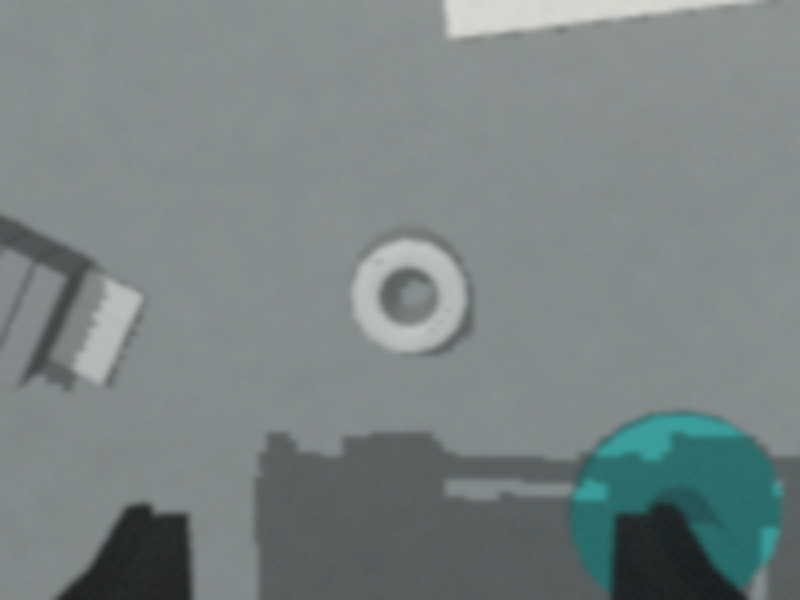

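send_rows --pt "0 0 0 0.36 0.07 0.6 0.7" --pt "0 0 0 0.36 0.07 1.8 0.7" --pt "0 0 0 0.36 0.07 3 0.7" --pt "0 0 0 0.36 0.07 4.2 0.7" --pt "0 0 0 0.36 0.07 5.2 0.7" --pt "0 0 0 0.36 0.07 5.75 0.7" --pt "0 0 0 0.36 0.07 5.75 0.7" --pt "0 0 0 0.36 0.07 5.75 0.7" --pt "0 0 0 0.36 0.07 5.75 0" --pt "0 0 0 0.36 0.07 5.75 0" --pt "0 0 0 0.36 0.07 5.75 0" --pt "0 0 0 0.36 0.07 5.75 0" --pt "0 0 0 0.36 0.07 5.75 0" --pt "0 0 0 0.36 0.07 5.75 0"

```text
time_s: 14.93
position: [0.6512, 0.205, 0.0153]
tcp_rot: [[1.0, 0.0, 0.001], [0.0, -1.0, 0.0], [0.001, -0.0, -1.0]]
force: [-0.4, -0.2, 3.9]
opening: 0.36
grasp_force: 30.0
```

send_rows --pt "0 0 0 0 0 -0.6 0" --pt "0 0 0 0 0 -1.6 0" --pt "0 0 0 0 0 -2.7 0" --pt "0 0 0 0 0 -3.8 0" --pt "0 0 0 -0.3 -0.1 -4.9 0" --pt "0 0 0 -0.9 -0.3 -5.9 0" --pt "0 0 0 -1.7 -0.6 -6.5 0" --pt "0 0 0 -2.6 -0.9 -6.67 0" --pt "0 0 0 -3.6 -1.2 -6.67 0" --pt "0 0 0 -4.6 -1.5 -6.67 0" --pt "0 0 0 -5.6 -1.8 -6.67 0" --pt "0 0 0 -6.4 -2.1 -6.67 0" --pt "0 0 0 -7 -2.35 -6.67 0" --pt "0 0 0 -7.32 -2.45 -6.67 0" --pt "0 0 0 -7.32 -2.45 -6.67 0" --pt "0 0 0 -7.32 -2.45 -6.67 0" --pt "0 0 0 -7.32 -2.45 -6.67 0"

```text
time_s: 16.35
position: [0.4328, 0.2782, 0.2147]
tcp_rot: [[1.0, -0.0, 0.002], [-0.0, -1.0, 0.0], [0.002, -0.0, -1.0]]
force: [0.6, 0.3, -0.2]
opening: 0.361
grasp_force: 30.0
```

Now lower so that the tips are about 4 mm above the rim, then release.

send_rows --pt "0 0 0 -0.03 0 0.4 0" --pt "0 0 0 -0.03 0 0.9 0" --pt "0 0 0 -0.03 0 1.3 0" --pt "0 0 0 -0.03 0 1.6 0" --pt "0 0 0 -0.03 0 1.8 0" --pt "0 0 0 -0.03 0 1.86 0" --pt "0 0 0 -0.03 0 1.86 0" --pt "0 0 0 -0.03 0 1.86 0" --pt "0 0 0 -0.03 0 1.86 0"

```text
time_s: 17.1
position: [0.4308, 0.2785, 0.1592]
tcp_rot: [[1.0, 0.0, 0.001], [0.0, -1.0, 0.001], [0.001, -0.001, -1.0]]
force: [0.6, -0.0, -0.2]
opening: 0.358
grasp_force: 30.0
```

send_rows --pt "0 0 0 0 0 0 0.7" --pt "0 0 0 0 0 0 0.7" --pt "0 0 0 0 0 0 0.7" --pt "0 0 0 0 0 0 0.7" --pt "0 0 0 0 0 0 0.7" --pt "0 0 0 0 0 -0.7 0.7" --pt "0 0 0 0 0 -1.9 0.7" --pt "0 0 0 0 0 -3.1 0.7" --pt "0 0 0 0 0 -4.2 0.7" --pt "0 0 0 0 0 -4.7 0.7" --pt "0 0 0 0 0 -4.7 0.7" --pt "0 0 0 0 0 -4.7 0.7"

```text
time_s: 18.1
position: [0.4303, 0.2784, 0.3002]
tcp_rot: [[1.0, 0.0, 0.002], [0.0, -1.0, 0.001], [0.002, -0.001, -1.0]]
force: [-0.6, -0.5, -0.1]
opening: 0.697
grasp_force: 0.0
```

```bash
python3 -c "
from h import *
a=snap('w8');u,v=wproj('w8',[.43,.279,.154]).astype(int);print(u,v)
cv2.imwrite('pics/w8c.png',cv2.resize(a[v-60:v+40,u-60:u+60],None,fx=4,fy=4,interpolation=cv2.INTER_CUBIC))"
```

```text
18.1 [0.4303 0.2784 0.3002] [[1.0, 0.0003, 0.0017], [0.0003, -1.0, 0.0006], [0.0017, -0.0006, -1.0]] [-0.6 -0.5 -0.1] 0.6973999630700907
257 179
```

View pics/w8c.png

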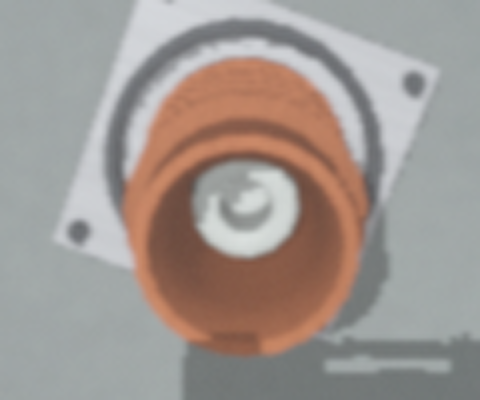

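The spacer lies flat on the tall block, its ring visible at crop (246,205). Next is the short block, which I'll locate numerically.

send_rows --pt "0 0 0 6.32 15.4 0 0.7" --pt "0 0 0 6.32 15.4 0 0.7" --pt "0 0 0 6.32 15.4 0 0.7" --pt "0 0 0 6.32 15.4 0 0.7" --pt "0 0 0 6.32 15.4 0 0.7" --pt "0 0 0 6.32 15.4 0 0.7" --pt "0 0 0 6.32 15.4 1 0.7" --pt "0 0 0 6.32 15.4 2 0.7" --pt "0 0 0 6.32 15.4 3 0.7" --pt "0 0 0 6.32 15.4 3.8 0.7" --pt "0 0 0 6.32 15.4 3.8 0.7" --pt "0 0 0 6.32 15.4 3.8 0.7" --pt "0 0 0 6.32 15.4 3.8 0.7" --pt "0 0 0 6.32 15.4 3.8 0.7" --pt "0 0 0 6.32 15.4 3.8 0.7" --pt "0 0 0 6.32 15.4 3.8 0.7" --pt "0 0 0 6.32 15.4 3.8 0.7"

```text
time_s: 19.57
position: [0.6193, -0.1822, 0.1855]
tcp_rot: [[1.0, 0.001, -0.001], [0.001, -1.0, 0.001], [-0.001, -0.001, -1.0]]
force: [0.9, 0.6, -0.0]
opening: 0.701
grasp_force: 0.0
```

```bash
python3 -c "
from h import *
a=snap('w9');print(wproj('w9',[.6245,-.182,.032]))
g=cv2.cvtColor(a,cv2.COLOR_BGR2GRAY)[:225]
for nm,m in (('bright',g>185),('dark',g<75)):
  n,l,s,c=cv2.connectedComponentsWithStats(m.astype(np.uint8))
  for i in range(1,n):
    if s[i,4]>150:print(nm,s[i],(s[i,0]+s[i,2]/2-.5,s[i,1]+s[i,3]/2-.5))"
```

```text
19.5667 [ 0.6193 -0.1822  0.1855] [[1.0, 0.0014, -0.001], [0.0014, -1.0, 0.0008], [-0.001, -0.0008, -1.0]] [ 0.9  0.6 -0. ] 0.7013218811164763
[257.6263677  172.53465976]
bright [   0    0  176   70 8161] (np.float64(87.5), np.float64(34.5))
bright [247 162  22  23 404] (np.float64(257.5), np.float64(173.0))
dark [451   0  61  12 373] (np.float64(481.0), np.float64(5.5))
dark [140  31  97  23 589] (np.float64(188.0), np.float64(42.0))
```

```bash
python3 -c "
import cv2
g=cv2.imread('pics/w9.png',0)
print(g[173,235:282]);print(g[148:200,257])"
```

```text
[141 140 141 140 139 140 138 127 107 118 160 185 190 193 193 193 192 191
 190 191 192 192 191 191 190 190 192 194 193 191 192 192 191 191 184 153
 103  88  96 107 126 139 143 143 142 142 141]
[143 143 142 143 142 136 111  75  61  60  65  81 115 165 188 192 191 192
 192 192 192 192 191 191 191 191 192 192 191 190 191 191 191 191 191 190
 189 175 124 109 133 139 138 138 138 140 140 140 140 138 139 139]
```

send_rows --pt "0 0 0 0.18 0 0.6 0.7" --pt "0 0 0 0.18 0 1.8 0.7" --pt "0 0 0 0.18 0 3 0.7" --pt "0 0 0 0.18 0 4.2 0.7" --pt "0 0 0 0.18 0 5.2 0.7" --pt "0 0 0 0.18 0 5.7 0.7" --pt "0 0 0 0.18 0 5.7 0.7" --pt "0 0 0 0.18 0 5.7 0.7" --pt "0 0 0 0.18 0 5.7 0" --pt "0 0 0 0.18 0 5.7 0" --pt "0 0 0 0.18 0 5.7 0" --pt "0 0 0 0.18 0 5.7 0" --pt "0 0 0 0.18 0 5.7 0" --pt "0 0 0 0.18 0 5.7 0"

```text
time_s: 20.78
position: [0.6256, -0.1834, 0.0155]
tcp_rot: [[1.0, -0.0, 0.001], [-0.0, -1.0, 0.0], [0.001, -0.0, -1.0]]
force: [-0.4, 1.6, 4.3]
opening: 0.356
grasp_force: 30.0
```

send_rows --pt "0 0 0 0 0 -0.6 0" --pt "0 0 0 0 0 -1.6 0" --pt "0 0 0 0 0 -2.7 0" --pt "0 0 0 0 0 -3.8 0" --pt "0 0 0 -0.2 -0.5 -4.9 0" --pt "0 0 0 -0.5 -1.3 -5.9 0" --pt "0 0 0 -1 -2.3 -6.65 0" --pt "0 0 0 -1.4 -3.4 -6.65 0" --pt "0 0 0 -1.9 -4.6 -6.65 0" --pt "0 0 0 -2.4 -5.8 -6.65 0" --pt "0 0 0 -2.9 -7 -6.65 0" --pt "0 0 0 -3.4 -8.2 -6.65 0" --pt "0 0 0 -3.9 -9.4 -6.65 0" --pt "0 0 0 -4.4 -10.6 -6.65 0" --pt "0 0 0 -4.9 -11.8 -6.65 0" --pt "0 0 0 -5.4 -12.9 -6.65 0" --pt "0 0 0 -5.9 -14 -6.65 0" --pt "0 0 0 -6.3 -14.9 -6.65 0" --pt "0 0 0 -6.47 -15.4 -6.65 0" --pt "0 0 0 -6.47 -15.4 -6.65 0"

```text
time_s: 22.45
position: [0.4291, 0.281, 0.214]
tcp_rot: [[1.0, 0.004, -0.001], [0.004, -1.0, 0.001], [-0.001, -0.001, -1.0]]
force: [0.1, 1.0, -1.6]
opening: 0.357
grasp_force: 30.0
```

send_rows --pt "0 0 0 0 0 0 0" --pt "0 0 0 0 0 0 0"

```text
time_s: 22.62
position: [0.4312, 0.2777, 0.214]
tcp_rot: [[1.0, 0.0, -0.0], [0.0, -1.0, -0.001], [-0.0, 0.001, -1.0]]
force: [-0.2, -0.6, -0.4]
opening: 0.361
grasp_force: 30.0
```

send_rows --pt "0 0 0 0 -0.02 0.4 0" --pt "0 0 0 0 -0.02 0.9 0" --pt "0 0 0 0 -0.02 1.3 0" --pt "0 0 0 0 -0.02 1.6 0" --pt "0 0 0 0 -0.02 1.8 0" --pt "0 0 0 0 -0.02 1.84 0" --pt "0 0 0 0 -0.02 1.84 0" --pt "0 0 0 0 -0.02 1.84 0" --pt "0 0 0 0 -0.02 1.84 0"

```text
time_s: 23.37
position: [0.4317, 0.279, 0.1596]
tcp_rot: [[1.0, 0.0, 0.001], [0.0, -1.0, 0.001], [0.001, -0.001, -1.0]]
force: [-0.2, -0.7, -0.8]
opening: 0.359
grasp_force: 30.0
```

send_rows --pt "0 0 0 0 0 0 0.7" --pt "0 0 0 0 0 0 0.7" --pt "0 0 0 0 0 0 0.7" --pt "0 0 0 0 0 0 0.7" --pt "0 0 0 0 0 0 0.7" --pt "0 0 0 0 0 -0.7 0.7" --pt "0 0 0 0 0 -1.9 0.7" --pt "0 0 0 0 0 -3.1 0.7" --pt "0 0 0 0 0 -4.2 0.7" --pt "0 0 0 0 0 -4.7 0.7" --pt "0 0 0 0 0 -4.7 0.7" --pt "0 0 0 0 0 -4.7 0.7"

```text
time_s: 24.37
position: [0.4312, 0.279, 0.3005]
tcp_rot: [[1.0, 0.0, 0.002], [0.0, -1.0, 0.001], [0.002, -0.001, -1.0]]
force: [-0.6, 0.4, -0.1]
opening: 0.704
grasp_force: 0.0
```

```bash
python3 -c "
from h import *
a=snap('w10');print(wproj('w10',[.43,.279,.154]),wproj('w10',[.43,.279,.136]))
m=(cv2.cvtColor(a,cv2.COLOR_BGR2HSV)[...,1]<45)&(cv2.cvtColor(a,cv2.COLOR_BGR2GRAY)>115)
m=m[145:205,230:285].astype(np.uint8)
n,l,s,c=cv2.connectedComponentsWithStats(m,connectivity=4)
for i in range(1,n):
  if s[i,4]>60:
    print(s[i]+[230,145,0,0,0]);
    if 240<s[i,0]+230<275:
      p=np.argwhere(l==i)[:,::-1].astype(np.int32)+[230,145];print(cv2.fitEllipse(cv2.convexHull(p.astype(np.int32))))
"
```

```text
24.3667 [0.4312 0.279  0.3005] [[1.0, 0.0003, 0.0018], [0.0003, -1.0, 0.0007], [0.0018, -0.0007, -1.0]] [-0.6  0.4 -0.1] 0.704405527689569
[257.78275813 180.25772222] [257.80330215 176.45406545]
[230 145   8  18  76]
[245 164  27  26 536]
((257.8309020996094, 176.71417236328125), (25.436357498168945, 26.223901748657227), 81.08875274658203)
[230 183  14  22 106]
```

The bright disc is round (26 px) and centred at (258,177), the expected spot, so the short block is in and flat. Next is the grey cap.

send_rows --pt "0 0 0 6.83 8.33 0 0.7" --pt "0 0 0 6.83 8.33 0 0.7" --pt "0 0 0 6.83 8.33 0 0.7" --pt "0 0 0 6.83 8.33 0 0.7" --pt "0 0 0 6.83 8.33 0 0.7" --pt "0 0 0 6.83 8.33 2 0.7" --pt "0 0 0 6.83 8.33 3.5 0.7" --pt "0 0 0 6.83 8.33 3.5 0.7" --pt "0 0 0 6.83 8.33 3.5 0.7" --pt "0 0 0 6.83 8.33 3.5 0.7" --pt "0 0 0 6.83 8.33 3.5 0.7" --pt "0 0 0 6.83 8.33 3.5 0.7" --pt "0 0 0 6.83 8.33 3.5 0.7"

```text
time_s: 25.5
position: [0.6357, 0.0301, 0.1956]
tcp_rot: [[1.0, 0.001, 0.001], [0.001, -1.0, 0.0], [0.001, -0.0, -1.0]]
force: [0.4, 0.1, 0.7]
opening: 0.702
grasp_force: 0.0
```

```bash
python3 -c "
from h import *
a=snap('w11');print(wproj('w11',[.6435,.0293,.013]),wproj('w11',[.6435,.0293,.043]))
g=cv2.cvtColor(a,cv2.COLOR_BGR2GRAY);s=cv2.cvtColor(a,cv2.COLOR_BGR2HSV)[...,1]
np.set_printoptions(linewidth=220)
for v in(155,165,172,180):print(v,g[v,215:305:2])
print(g[130:215:2,246]);print(g[130:215:2,258]);print(g[130:215:2,270])"
```

```text
25.5 [0.6357 0.0301 0.1956] [[1.0, 0.0013, 0.0005], [0.0013, -1.0, 0.0003], [0.0005, -0.0003, -1.0]] [0.4 0.1 0.7] 0.7022488697460195
[258.47155688 165.24393576] [258.50812486 170.53966842]
155 [140 140 142 142 142 142 142 142 142 143 165 182 182 182 181 180 179 179 177 178 176 176 175 175 175 174 173 173 174 173 173 174 173 174 174 163 134 142 143 143 142 142 142 141 141]
165 [140 141 140 141 142 142 142 143 143 159 178 179 179 179 179 180 180 178 168 140 172 178 177 177 177 174 159 132 169 173 173 174 175 175 175 177 164 144 143 143 143 142 141 140 141]
172 [141 140 141 142 142 140 142 142 142 146 169 174 173 173 174 175 175 175 169 176 178 177 177 176 177 176 176 165 128 130 168 172 172 172 172 171 138 140 142 142 142 143 142 141 141]
180 [141 141 141 141 141 141 142 142 143 143 143 151 172 177 176 176 176 176 175 176 176 175 174 170 144 129 135 147 172 176 176 176 176 174 143 141 145 145 145 143 143 142 142 142 141]
[144 142 142 142 143 143 159 177 178 181 177 175 177 182 180 178 174 178 179 173 174 174 175 177 177 176 177 174 175 151 142 142 142 143 143 142 111  99 100 100 100  99  99]
[142 141 141 140 146 177 179 178 177 180 178 176 175 177 138 120 145 177 178 178 175 178 176 173 171 175 177 175 175 174 174 153 143 143 143 136 102 100 100 100 100  98 100]
[143 142 142 142 139 163 175 177 178 176 180 176 175 174 179 179 174 163 147 140 146 146 136 127 135 162 176 178 175 175 140 141 145 144 143 143 142 141 113 101 100 110 138]
```

send_rows --pt "0 0 0 0.26 0.08 0.6 0.7" --pt "0 0 0 0.26 0.08 1.8 0.7" --pt "0 0 0 0.26 0.08 3 0.7" --pt "0 0 0 0.26 0.08 4.2 0.7" --pt "0 0 0 0.26 0.08 5.2 0.7" --pt "0 0 0 0.26 0.08 5.85 0.7" --pt "0 0 0 0.26 0.08 5.85 0.7" --pt "0 0 0 0.26 0.08 5.85 0.7" --pt "0 0 0 0.26 0.08 5.85 0" --pt "0 0 0 0.26 0.08 5.85 0" --pt "0 0 0 0.26 0.08 5.85 0" --pt "0 0 0 0.26 0.08 5.85 0" --pt "0 0 0 0.26 0.08 5.85 0" --pt "0 0 0 0.26 0.08 5.85 0" --pt "0 0 0 0.26 0.08 5.85 0"

```text
time_s: 26.8
position: [0.6439, 0.0266, 0.0197]
tcp_rot: [[1.0, 0.0, 0.0], [0.0, -1.0, -0.0], [0.0, 0.0, -1.0]]
force: [0.9, -0.0, 0.2]
opening: 0.255
grasp_force: 0.0
```

send_rows --pt "0 0 0 0 0 0 0" --pt "0 0 0 0 0 0 0" --pt "0 0 0 0 0 0 0"

```text
time_s: 27.05
position: [0.6439, 0.0267, 0.0196]
tcp_rot: [[1.0, 0.0, 0.0], [0.0, -1.0, 0.0], [0.0, -0.0, -1.0]]
force: [-0.1, 0.5, 3.1]
opening: 0.219
grasp_force: 30.0
```

send_rows --pt "0 0 0 0 0 -0.6 0" --pt "0 0 0 0 0 -1.6 0" --pt "0 0 0 0 0 -2.7 0" --pt "0 0 0 0 0 -3.8 0" --pt "0 0 0 -0.2 -0.3 -4.9 0" --pt "0 0 0 -0.6 -0.7 -5.9 0" --pt "0 0 0 -1.2 -1.4 -6.7 0" --pt "0 0 0 -1.9 -2.2 -7.17 0" --pt "0 0 0 -2.7 -3.1 -7.17 0" --pt "0 0 0 -3.5 -4.1 -7.17 0" --pt "0 0 0 -4.3 -5.1 -7.17 0" --pt "0 0 0 -5.1 -6.1 -7.17 0" --pt "0 0 0 -5.9 -7 -7.17 0" --pt "0 0 0 -6.6 -7.8 -7.17 0" --pt "0 0 0 -7.13 -8.4 -7.17 0" --pt "0 0 0 -7.13 -8.4 -7.17 0" --pt "0 0 0 -7.13 -8.4 -7.17 0" --pt "0 0 0 -7.13 -8.4 -7.17 0"

```text
time_s: 28.55
position: [0.4303, 0.2783, 0.2344]
tcp_rot: [[1.0, 0.001, 0.0], [0.001, -1.0, -0.001], [0.0, 0.001, -1.0]]
force: [-0.1, -0.0, -1.6]
opening: 0.22
grasp_force: 30.0
```

send_rows --pt "0 0 0 0 0 0.5 0" --pt "0 0 0 0 0 1.1 0" --pt "0 0 0 0 0 1.6 0" --pt "0 0 0 0 0 1.9 0" --pt "0 0 0 0 0 2.05 0" --pt "0 0 0 0 0 2.12 0" --pt "0 0 0 0 0 2.18 0" --pt "0 0 0 0 0 2.22 0" --pt "0 0 0 0 0 2.24 0" --pt "0 0 0 0 0 2.24 0" --pt "0 0 0 0 0 2.24 0"

```text
time_s: 29.47
position: [0.4301, 0.2788, 0.1678]
tcp_rot: [[1.0, 0.0, 0.001], [0.0, -1.0, 0.0], [0.001, -0.0, -1.0]]
force: [0.8, 0.5, -2.4]
opening: 0.218
grasp_force: 30.0
```

send_rows --pt "0 0 0 0 0 0.03 0" --pt "0 0 0 0 0 0.05 0" --pt "0 0 0 0 0 0.07 0" --pt "0 0 0 0 0 0.07 0"

```text
time_s: 29.8
position: [0.4301, 0.2789, 0.1665]
tcp_rot: [[1.0, 0.0, 0.001], [0.0, -1.0, 0.0], [0.001, -0.0, -1.0]]
force: [-1.3, -0.2, 6.5]
opening: 0.223
grasp_force: 30.0
```

The cap touches at the expected height (0.1665 m), so I'll release and back off.

send_rows --pt "0 0 0 0 0 0 0.7" --pt "0 0 0 0 0 0 0.7" --pt "0 0 0 0 0 0 0.7" --pt "0 0 0 0 0 0 0.7" --pt "0 0 0 0 0 0 0.7" --pt "0 0 0 0 0 -0.6 0.7" --pt "0 0 0 0 0 -1.6 0.7" --pt "0 0 0 0 0 -2.8 0.7" --pt "0 0 0 0 0 -4 0.7" --pt "0 0 0 0 2 -4.3 0.7" --pt "0 0 0 0 4 -4.3 0.7" --pt "0 0 0 0 5 -4.3 0.7" --pt "0 0 0 0 5 -4.3 0.7" --pt "0 0 0 0 5 -4.3 0.7" --pt "0 0 0 0 5 -4.3 0.7"

```text
time_s: 31.05
position: [0.43, 0.1276, 0.2943]
tcp_rot: [[1.0, -0.003, 0.0], [-0.003, -1.0, 0.0], [0.0, -0.0, -1.0]]
force: [0.2, -0.0, -0.8]
opening: 0.696
grasp_force: 0.0
```

```bash
python3 -c "
from h import *
from rig import optics,read_state
im=[]
for n in ('scene','side'):
  d=optics.capture(n)['image'];u,v=proj(n,[.43,.279,.09]).astype(int);v=max(v-75,0);im.append(cv2.resize(d[v:v+150,u-65:u+65],(390,450),interpolation=cv2.INTER_CUBIC))
cv2.imwrite('pics/end.png',np.hstack(im));print(read_state()['position'],read_state()['force'])"
```

```text
[0.42991936 0.12910208 0.29415866] [-0.29353596 -0.21230193 -0.22839386]
```

View pics/end.png

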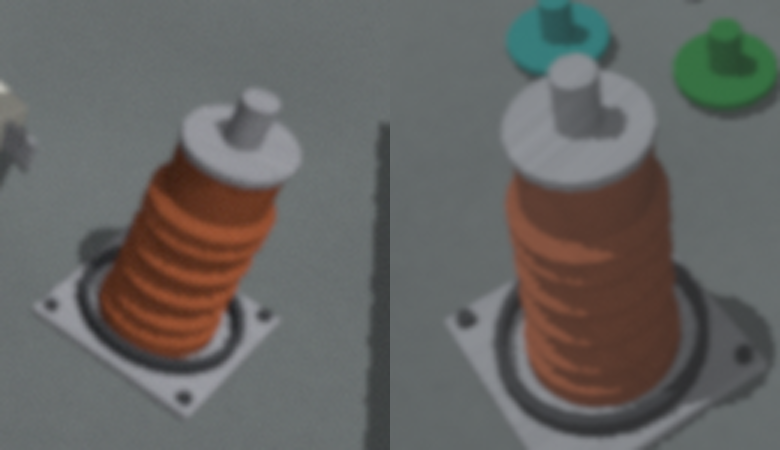

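Both views show the housing upright in the nest with the cap flat on its rim, stud up (crop (240,140) and (578,125)). The robot is clear, so I'm handing in.

```bash
python3 -c "
from rig import bot
print(bot.hand_in())"
```

```text
the job is handed in; nothing more can be done
None
```

The surge arrester is assembled and handed in at about 31 s: housing in the nest, tall block, spacer and short block inside in that order, and the steel cap flat on the rim with its stud up and the robot clear.

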